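Hang a lipped bin back on the louvred bench rack

TASK

Put the loose bin of cover-glass packs back on the top rail of the bench rack: hook its lip over the rail in the free stretch, clear of both hanging bins, and let it down until the lip is fully home behind the rail. Then move it along the rail until it hangs snug against the other long, low-fronted bin like it, and let go. It is glass: keep the bin upright with its packs inside, feel your way in gently without forcing it against the rack or its neighbour, and leave everything else where it is.

Things in the scene. Friction and masses are not known exactly. Their poses are not given: they have to be found in the camera images.
- bin_centre (a point): Loose open parts bin standing on the table, grey plastic: this is its centre, 30 mm above its underside. Depth 100 mm (x), width 80 mm (y), 0.2 to 0.35 kg with two packs in it. Axes: x from its low front to its back (lip side), y left, z up. Walls and floor 3 mm; back 60 mm high, sides sloping down to the 46 mm front wall.
- bin_grip (a point): Centre of the thick finger grip (with a card) on the loose bin's front wall: 49 mm in front of the bin's centre, 33 mm above its underside. 10 mm thick along x, 50 mm wide, from 20 to 46 mm above the underside. Pinch it from above, one finger inside the bin, one outside; 55 mm behind it is free down to the 15 mm tall packs on the floor.
- bin_lip (a point): Middle of the slot under the loose bin's lip plate, 54 mm behind its centre, 56 mm above its underside. The plate, 60 mm wide, 4 mm thick, level with the rim, juts back and turns down into the lip: 4 mm thick, 58 to 62 mm behind the centre, 46 to 60 mm above the underside. Slot between back wall and lip: 8 mm wide, 10 mm deep. It rests on the rail's edge when fully home.
- bin_heel (a point): Back end of the loose bin's two heel ribs: 62 mm behind its centre (in line with the lip's back), 1 to 9 mm above its underside. They pass under the rail if the bin comes in with the lip's lower edge no more than 13 mm above the rail's edge. They lean on the rack's panel when the bin hangs: let go, it droops nose-down about 2 degrees.
- rail (a point): Middle of the top louvre rail's upper edge if the panel stood in mid-slot; the true rail and panel face lie up to 12 mm nearer or farther along x, same y and height (200 mm). x into the rack, y along the rail. Straight steel strip 3 mm thick, 374 mm long, 20 mm high with its web; 6 mm behind it the panel's flat face (7.5 mm from the strip's middle) rises 47 mm above the edge.
- rack: Feet of the white bench rack, fixed; origin on the table midway, under the panel's face in mid-slot; axes as the rail's. The panel (380 mm wide, 249 mm high) is clamped in the slots of the feet, unmeasured. A lip touching its face above the rail goes straight down into the gap; 2 mm short, it lands on the edge. Feet reach 78 mm to the front; lower-row bins 85 mm, 98 mm high.
- twin_bin (a joint): Place along the top rail of the long hanging bin at the left (+y) end, the same shape and size as the loose one: its middle is 145.5 mm left of the rail's middle plus this value in m (negative: nearer the middle). It slides if pushed with over about 6 N. Snug beside it, the loose bin's middle is 80 mm to its right.
- short_bin (a joint): Place along the top rail of the short hanging bin (full-height straight front, 70 mm deep, 80 mm wide) at the right end: its middle is 145.5 mm right of the rail's middle, less this value in m (positive: nearer the middle). It stays where it is.
- pack_1: White carton of cover glasses lying in the back half of the loose bin, 34 x 26 x 15 mm, origin in the middle of its underside.
- pack_2: The second such carton in the loose bin.
- dropper_bottle: White dropper bottle, 36 mm wide, 106 mm tall; bystander. Beside it, left of the rack and under the arm's starting place, stands the big fixed microscope, 480 mm tall, its eyepieces towards the robot: draw the arm in and swing round it.
- card_tube: Card tube, 96 x 37 mm, lying on the table; bystander, its place varies.
- amber_bottle: Small amber bottle standing in front of the rack, 29 mm wide, 61 mm tall; bystander, its place varies.
- pen_1: Marker pen lying on the table, 135 mm long, 17 mm thick; bystander, its place varies.
Not all that is in view belongs to the job. Leave any yellow look-alike of the pack_2 alone.

How it is judged:
On the way:
1. the lip is hooked fully home behind the top rail in the free stretch, at least 12 mm clear of both hanging bins (z of bin_lip in the frame of rail between -0.004 and 0.0035 m and x of bin_lip in the frame of rail between -0.0175 and 0.0175 m and y of bin_lip in the frame of twin_bin below -0.092 m and y of bin_lip in the frame of short_bin above 0.092 m), for 0.2 s.
At the end, for the whole second after the job is handed in: Bin at rest on the top rail, let go, its lip fully home (lip point within 3.5 mm of the rail edge's height), no more than 3 mm from the long hanging bin, tilted under 0.14 rad, askew under 0.1 rad, both packs still in it, both hanging bins within 6 mm of their places (z of bin_lip in the frame of rail between -0.004 and 0.0035 m and x of bin_lip in the frame of rail between -0.0175 and 0.0175 m and y of bin_lip in the frame of twin_bin between -0.083 and -0.077 m and angle between bin_centre's own z axis and vertical below 0.14 rad and angle between the x axis of bin_centre and the x axis of rail, either way round below 0.1 rad and linear speed of bin below 0.02 m/s and distance of each of twin_bin, short_bin from where it was at the start of the episode below 0.006 m and x of pack_1 in the frame of bin_centre between -0.05 and 0.05 m and y of pack_1 in the frame of bin_centre between -0.04 and 0.04 m and z of pack_1 in the frame of bin_centre between -0.035 and 0.02 m and x of pack_2 in the frame of bin_centre between -0.05 and 0.05 m and y of pack_2 in the frame of bin_centre between -0.04 and 0.04 m and z of pack_2 in the frame of bin_centre between -0.035 and 0.02 m); the robot touches nothing.
It fails at once if the fingers force the bin against the rack with more than 35 N (sum over the points of contact; hanging free it reads about 10 N) (contact force between bin and rack above 35 N and contact force between the fingers and bin above 1 N).
It fails at once if the bin is pushed against a hanging bin with more than 15 N (contact force between bin and twin_bin above 15 N or contact force between bin and short_bin above 15 N).
It fails at once if the bin is tipped more than 0.5 rad (angle between bin_centre's own z axis and vertical above 0.5 rad).
It fails at once if a hanging bin is shifted more than 6 mm (distance of any of twin_bin, short_bin from where it was at the start of the episode above 0.006 m).
It fails at once if another thing on the table is moved more than 20 mm (distance of any of dropper_bottle, card_tube, amber_bottle, pen_1 from where it was at the start of the episode above 0.02 m).
It also fails if it takes over 61 s, if anything falls off the work surface, if the arm or the gripper's body presses on something with over 40 N, if the wrist force passes 120 N, or if a joint passes its speed limit or range.

ROBOT

A 6-joint arm with a two-finger parallel gripper is mounted at the origin on a cart in front of the work surface, level with it; the furniture and walls round the work are solid. World frame = base frame: x ahead of the robot, y to its left, z up, the work surface at z = 0. Lengths are in m, angles in rad, forces in N, time in s.
With the tool pointing down it reaches from about 0.325 to 0.925 m from the base axis. Payload 3.1 kg.
Tool frame: the origin (TCP) lies at the very end of the fingers, on their centre line; the grasp point (between the pads) lies 19 mm behind it; z points along the fingers, y is the line along which they close (so a half turn about z gives the same grasp; the last joint's range is limited). The gripper opens to 85 mm and grips with 20 to 120 N. Pads are 22 mm wide; open, the fingers measure 114 mm over their backs; the gripper's body (76 mm by 85 mm) begins 54 mm behind the grasp point. The pads swing forward as they close: fully open they stand 13 mm farther back than shut.
Start: joints at [1.2, 0.217, 1.613, -0, 1.311, -0.112], TCP at [0.16, 0.604, 0.231] pointing down, gripper open.
Joint ranges: [-2.75, 2.75], [-0.78, 2.1], [0.31, 2.55], [-1.13, 4.27], [0.13, 2.63], [-2.58, 2.58]. Speed limits (rad/s): [2.79, 2.79, 3.14, 3.14, 3.14, 3.14].

INTERFACE

Orientations are given as a unit quaternion [x, y, z, w].
In Python, from station import robot, optics, job, find_in, regions_of gives the robot as it stands.
- The arm moves only by the tool send_rows, never from a script. Its argument "series" is text: rows parted by semicolons, each of 7 numbers parted by spaces: the finger opening in m, from 0 to 0.0854, then the shift along the world's x, y, z in m, then the turn, a rotation vector about the world's x, y, z in rad. In form: hand dx dy dz ax ay az; .... A call has exactly 10 rows; each row is the pose to reach, as a shift and turn from the pose commanded when the call began; what a row does not reach only later rows make up. A row lasts 1/10 s, in which the tool goes at most 50 mm and 8.59 degrees, less where a joint would pass 70% of its speed; a pose out of reach is approached as far as the arm can. A call with a gripper value outside its range is refused whole. The fingers move at their own pace and stop on an object; "squeeze" is the grip in N (left out, the last holds). Time passes only in rows, so rows that repeat a pose let the fingers close, or fill a call up. It gives the time, the measured TCP pose, the force, the opening and the grip force at its end, in the units of the state.
- robot.state(): the state, without advancing time (a new reading comes with each control period).
- optics.camera(name): name is "scene" or "side" or "wrist"; returns the picture (480x640x3 uint8, red, green, blue); there is no depth.
- optics.calibration(name): a dict with "camera_matrix" (3x3 intrinsics, pixels), "world_to_cam" (4x4, takes a point from world to camera coordinates); the wrist camera has in their place "tool_from_camera" (4x4, takes a point from camera to tool coordinates, whose origin is the TCP and whose axes are the flange's). Camera axes: x right, y down, z forward; pixel columns grow to the right and rows downward; lengths in m; the calibration is good to about 2 mm. A picture is of the moment at which its call begins: read the wrist's pose just before it. calibration takes no time and is no camera call.
- job.finish_job(): hands the job in; it is judged then, once.
Trained networks look in the newest picture that a camera, given by its name, has taken for a name from the list of things; names that differ only in an ending like _2 or _b are one class to them, and where a whole thing is asked for, a point or a joint stands for the part that bears it (a point fixed in the world has none). Each returns a list of dicts, best first, with "conf" (0 to 1); they miss things now and then, are a little off and sometimes report something else, mostly with a low value. They report only what shows in the picture. A call takes as long as a camera call. They do not tell look-alikes from the thing itself.
- find_in(camera, target): "point" ([row, column] in pixels, amid what is visible of it).
- regions_of(camera, target): "pixels" (480x640 bool, what is visible of it) and "point" ([row, column] in pixels, amid what is visible of it).
The state is a dict: "time": time; "joints": joint angles; "qd": joint speeds; "effort": joint torques, N m; "ee_pos": TCP position; "tool_rot": TCP orientation; "contact_force": force on the tool from outside, world axes, zero at the start; "moment": the same for the moment, N m; "width": opening from 0.0 (shut) to 1.0 (fully open); "grasp_force": force on a finger pad.
Only numpy, scipy, OpenCV 4.12 (cv2) and the standard library are available. Lean on these libraries where they do the work, as an engineer would, in place of code of your own. Each camera call takes 0.05 s, during which the arm holds its last target. There are 200 camera calls.

## Working session

There is one attempt and no reset: what is moved stays moved. The work goes in short steps, Python scripts to look and compute and a tool call to move; the robot and the scene stay as the last step left them, time stands still between calls to the robot, and variables do not carry over. Pictures are saved under pics/ and viewed, at most 10 in all, crops included, and the job is handed in when it is done.

Besides the shell and the picture viewer there is one more tool, called after "Call:" as name(argument=value, ...) on one line, values as JSON. send_rows: Moves the arm, as the interface text tells. Its arguments: {"type":"object","properties":{"series":{"type":"string"},"squeeze":{"type":"number"}},"required":["series"]}

```bash
mkdir -p pics; ls
cat > h.py <<'E'
import numpy as np, cv2
from station import robot, optics, job, find_in, regions_of
def save(cam,name):
    im=optics.camera(cam); cv2.imwrite(f'pics/{name}.png',im[:,:,::-1]); return im
E
python3 - <<'E'
from h import *
np.set_printoptions(precision=4,suppress=True)
s=robot.state(); print({k:np.round(v,3) for k,v in s.items()})
a=save('scene','s0'); b=save('side','d0')
cv2.imwrite('pics/both0.png',np.hstack([cv2.resize(a,(400,300)),cv2.resize(b,(400,300))])[:,:,::-1])
for c in ('scene','side'):
    k=optics.calibration(c); print(c,k['camera_matrix'],k['world_to_cam'])
    for t in ['bin_centre','bin_grip','bin_lip','bin_heel','rail','rack','twin_bin','short_bin','pack_1','dropper_bottle','card_tube','amber_bottle','pen_1']:
        try: print(t,[(np.round(d['point']).astype(int).tolist(),round(d['conf'],2)) for d in find_in(c,t)[:3]])
        except Exception as e: print(t,e)
print(robot.state()['time'])
E
```

```text
pics
{'time': np.float64(0.0), 'joints': array([ 1.2  ,  0.218,  1.615,  0.   ,  1.311, -0.112]), 'qd': array([-0.   , -0.002,  0.003,  0.   , -0.   ,  0.002]), 'effort': array([ -0.   , -39.684, -30.386,  -0.   ,   0.01 ,  -0.   ]), 'ee_pos': array([0.16 , 0.603, 0.23 ]), 'tool_rot': array([ 0.129,  0.992, -0.001, -0.   ]), 'contact_force': array([ 0.   , -0.071,  0.312]), 'moment': array([ 0.014,  0.002, -0.016]), 'grasp_force': np.float64(0.0), 'width': np.float64(1.002)}
scene [[509.8039   0.     315.8393]
 [  0.     509.8039 238.8092]
 [  0.       0.       1.    ]] [[ 0.6416 -0.7671  0.003  -0.3431]
 [-0.5711 -0.4802 -0.6658  0.3881]
 [ 0.5121  0.4255 -0.7461  0.796 ]
 [ 0.      0.      0.      1.    ]]
bin_centre [([362, 386], 0.91)]
bin_grip [([359, 386], 0.76)]
bin_lip [([360, 385], 0.61)]
bin_heel [([359, 386], 0.89)]
rail [([195, 360], 0.79), ([363, 387], 0.71)]
rack [([197, 361], 0.76)]
twin_bin [([166, 288], 0.67), ([313, 275], 0.59)]
short_bin [([217, 401], 0.78), ([350, 396], 0.44), ([264, 281], 0.23)]
pack_1 [([299, 364], 0.84), ([347, 377], 0.7), ([350, 394], 0.51)]
dropper_bottle [([202, 261], 0.65)]
card_tube [([258, 231], 0.65)]
amber_bottle [([265, 283], 0.56)]
pen_1 [([312, 275], 0.67), ([203, 260], 0.41)]
side [[613.5519   0.     318.7981]
 [  0.     613.5519 236.989 ]
 [  0.       0.       1.    ]] [[ 0.9999 -0.0029 -0.0126 -0.5274]
 [-0.0127 -0.3848 -0.9229  0.1193]
 [-0.0022  0.923  -0.3848  1.2011]
 [ 0.      0.      0.      1.    ]]
bin_centre [([341, 282], 0.76)]
bin_grip [([343, 281], 0.75)]
bin_lip [([343, 281], 0.77)]
bin_heel [([345, 278], 0.96)]
rail [([235, 386], 0.57)]
rack [([235, 386], 0.75)]
twin_bin [([193, 359], 0.64), ([344, 276], 0.52), ([233, 388], 0.35)]
short_bin []
pack_1 [([322, 328], 0.53), ([339, 280], 0.5)]
dropper_bottle [([232, 346], 0.5)]
card_tube [([252, 285], 0.75), ([229, 345], 0.29)]
amber_bottle [([269, 305], 0.66)]
pen_1 [([292, 256], 0.66)]
1.4
```

Run:
```python
import cv2,numpy as np
a=cv2.imread('pics/s0.png');b=cv2.imread('pics/d0.png')
cv2.imwrite('pics/a.png',cv2.resize(a[120:430,180:480],None,fx=1.93,fy=1.93,interpolation=cv2.INTER_CUBIC))
cv2.imwrite('pics/b.png',cv2.resize(b[150:400,200:520],None,fx=2.4,fy=2.4,interpolation=cv2.INTER_CUBIC))
```

```text
(no output)
```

View pics/a.png

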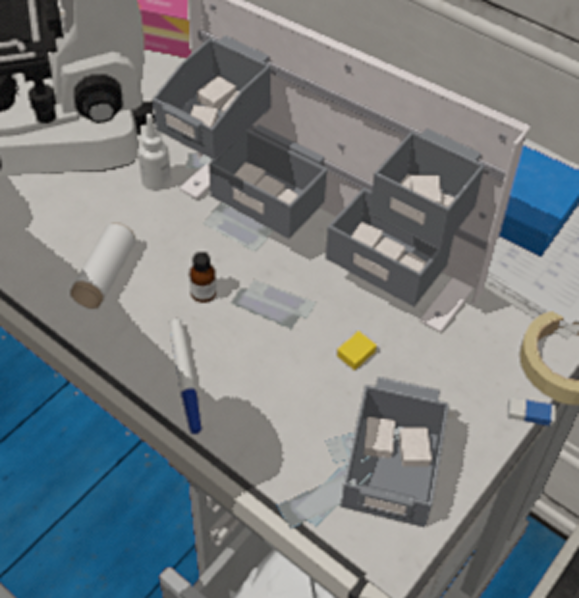

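View pics/b.png

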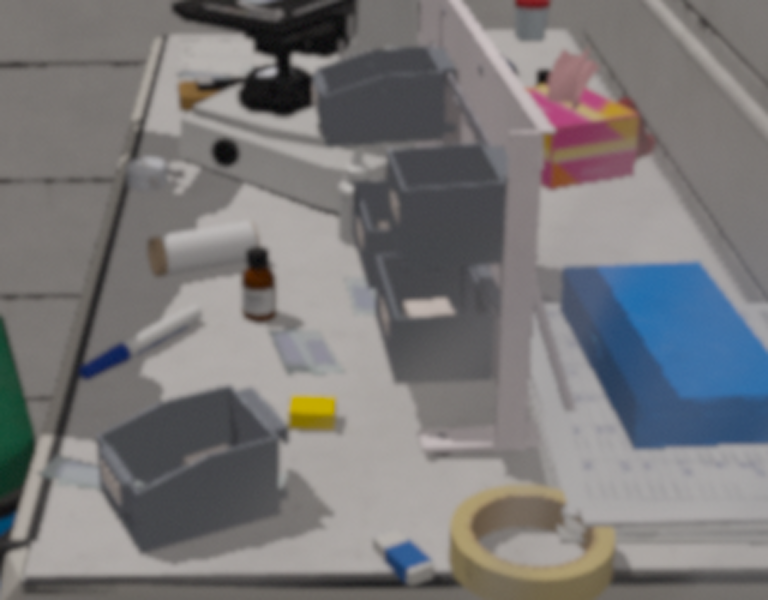

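The scene picture shows the loose bin, long and low-fronted with two packs, at scene (360,386) / side (343,281). The long twin hangs at the rack's top left, scene (166,288), and the short bin at its top right, scene (217,401). The two bins at scene (217,320) and (250,380) are in the lower row. The yellow block at (300,364) is the look-alike and gets left alone. The card on the low front faces the robot. Next I fit silhouettes.

```bash
cat >> h.py <<'E'
from scipy.optimize import minimize
from scipy.spatial.transform import Rotation as R
def parts(kind):
    if kind=='long': d,f=50,46
    else: d,f=50,60
    fx=-50 if kind=='long' else -20
    body=[[x,y,z] for x,zt in((fx,f),(50,60)) for y in(-40,40) for z in(0,zt)]
    lip=[[x,y,z] for x in(50,62) for y in(-30,30) for z in(56,60)]+[[x,y,z] for x in(58,62) for y in(-30,30) for z in(46,60)]
    return [np.array(p,float)/1e3 for p in(body,lip)]   # origin underside centre
def place(P,x,y,z,yaw,pitch=0):
    return R.from_euler('ZY',[yaw,pitch]).apply(P)+[x,y,z]
def proj(cal,P):
    T=cal['world_to_cam'];c=P@T[:3,:3].T+T[:3,3];u=c@cal['camera_matrix'].T
    return u[:,:2]/u[:,2:]
def sil(cal,pts,S=4):
    m=np.zeros((480,640),np.uint8)
    for P in pts: cv2.fillConvexPoly(m,cv2.convexHull(np.round(proj(cal,P)*16).astype(np.int32)),255,cv2.LINE_AA,4)
    return m/255.
def iou(m,k): return np.minimum(m,k).sum()/np.maximum(m,k).sum()
E
python3 - <<'E'
from h import *
import pickle
M={}
for c in('scene','side'):
    optics.camera(c)
    for t in('bin_centre','twin_bin','short_bin','rack'):
        r=regions_of(c,t); M[c,t]=[(d['pixels'],d['point'],d['conf']) for d in r]
        print(c,t,[(np.round(d['point']).astype(int).tolist(),round(d['conf'],2),int(d['pixels'].sum())) for d in r])
pickle.dump(M,open('M.pkl','wb'))
C={c:optics.calibration(c) for c in('scene','side')}
def pick(c,t,p,tol=25):
    q=[m for m,pt,_ in M[c,t] if np.hypot(*(np.array(pt)-p))<tol]
    return q[0].astype(float) if q else None
# ray hit at height z
def hit(c,rc,z):
    T=C[c]['world_to_cam'];Rm=T[:3,:3];o=-Rm.T@T[:3,3];d=Rm.T@np.linalg.solve(C[c]['camera_matrix'],[rc[1],rc[0],1]);return o+d*(z-o[2])/d[2]
for n,z in(((360,386),.03),((166,288),.175),((217,401),.175)): print(n,hit('scene',n,z))
def fit(t,kind,pts,z,zp,pitch):
    ms={c:pick(c,t,p) for c,p in pts.items()}; ms={c:m for c,m in ms.items() if m is not None}
    p0=hit('scene',pts['scene'],zp)
    best=None
    for y0 in np.radians([-40,-20,0,20,40]):
        f=lambda v:-sum(iou(m,sil(C[c],[place(P,v[0],v[1],z,v[2]*10,pitch) for P in parts(kind)])) for c,m in ms.items())
        v0=np.array([p0[0],p0[1],y0/10])
        r=minimize(f,v0,method='Nelder-Mead',options=dict(initial_simplex=v0+np.vstack([np.zeros(3),np.eye(3)*[.02,.02,.02]]),xatol=1e-5,fatol=1e-5))
        if best is None or r.fun<best.fun: best=r
    v=best.x; print(t,list(ms),v[:2].round(4),'yaw',round(v[2]*10,4),'IoU',-best.fun/len(ms))
fit('bin_centre','long',dict(scene=(362,386),side=(341,282)),0,.03,0)
fit('twin_bin','long',dict(scene=(166,288),side=(193,359)),.146,.175,-.0)
fit('short_bin','short',dict(scene=(217,401),side=(233,388)),.146,.175,-.0)
print(robot.state()['time'])
E
```

```text
scene bin_centre [([360, 385], 0.95, 2807)]
scene twin_bin [([166, 289], 0.82, 2697)]
scene short_bin [([217, 402], 0.7, 2479)]
scene rack []
side bin_centre [([345, 278], 0.69, 4134)]
side twin_bin [([189, 357], 0.76, 2153)]
side short_bin [([235, 385], 0.96, 2380)]
side rack [([234, 387], 0.62, 11614)]
(360, 386) [ 0.45727213 -0.22813969  0.03      ]
(166, 288) [0.61598218 0.14270892 0.175     ]
(217, 401) [ 0.64293501 -0.11487099  0.175     ]
bin_centre ['scene', 'side'] [ 0.4617 -0.2197] yaw 0.4265 IoU 0.8770792534345841
twin_bin ['scene', 'side'] [0.6074 0.1319] yaw 0.1047 IoU 0.9327402687670145
short_bin ['scene', 'side'] [ 0.624  -0.1167] yaw 0.0329 IoU 0.8932177763997016
1.9
```

Call:
send_rows(series="0.055 -0.012 -0.047 0.015 0 0 0; 0.055 -0.024 -0.094 0.03 0 0 0; 0.055 -0.036 -0.14 0.045 0 0 0; 0.055 -0.048 -0.185 0.06 0 0 0; 0.055 -0.06 -0.22 0.07 0 0 -0.08; 0.055 -0.012 -0.236 0.07 0 0 -0.16; 0.055 0.032 -0.257 0.07 0 0 -0.24; 0.055 0.073 -0.283 0.07 0 0 -0.32; 0.055 0.11 -0.313 0.07 0 0 -0.4; 0.055 0.143 -0.348 0.07 0 0 -0.48")

```text
time: 2.9
ee_pos: [0.3045, 0.2551, 0.3018]
tool_rot: [0.362, 0.932, 0.001, 0.001]
contact_force: [1.3, 0.8, 0.3]
width: 0.644
grasp_force: 0.0
```

Run:
```python
from h import *
s=robot.state(); print({k:np.round(v,3) for k,v in s.items() if k in('time','joints','ee_pos','tool_rot')})
print(optics.calibration('wrist'))
```

```text
{'time': np.float64(2.9), 'joints': array([ 0.52 , -0.357,  2.023,  0.   ,  1.474, -0.309]), 'ee_pos': array([0.304, 0.255, 0.302]), 'tool_rot': array([0.362, 0.932, 0.001, 0.001])}
{'camera_matrix': array([[364.84339879,   0.        , 322.49297214],
       [  0.        , 364.84339879, 240.69214494],
       [  0.        ,   0.        ,   1.        ]]), 'tool_from_camera': array([[-5.70223199e-04, -9.50210770e-01, -3.11607394e-01,
         7.91715493e-02],
       [ 9.99999834e-01, -5.17251907e-04, -2.52640900e-04,
         1.36415711e-04],
       [ 7.88825848e-05, -3.11607487e-01,  9.50210907e-01,
        -1.42569456e-01],
       [ 0.00000000e+00,  0.00000000e+00,  0.00000000e+00,
         1.00000000e+00]])}
```

Call:
send_rows(series="0.055 0.028 -0.04 0 0 0 -0.05; 0.055 0.052 -0.082 0 0 0 -0.1; 0.055 0.07 -0.126 0 0 0 -0.15; 0.055 0.083 -0.172 0 0 0 -0.2; 0.055 0.09 -0.22 0 0 0 -0.25; 0.055 0.096 -0.267 -0.01 0 0 -0.3; 0.055 0.106 -0.313 -0.03 0 0 -0.35; 0.055 0.116 -0.357 -0.05 0 0 -0.4; 0.055 0.126 -0.4 -0.07 0 0 -0.405; 0.055 0.136 -0.44 -0.09 0 0 -0.405")

```text
time: 3.9
ee_pos: [0.4391, -0.1861, 0.2109]
tool_rot: [0.542, 0.841, 0.0, 0.001]
contact_force: [0.4, 0.6, -0.4]
width: 0.643
grasp_force: 0.0
```

```bash
cat >> h.py <<'E'
def wcal(s=None):
    s=s or robot.state(); k=optics.calibration('wrist')
    W=np.eye(4);W[:3,:3]=R.from_quat(s['tool_rot']).as_matrix();W[:3,3]=s['ee_pos']
    return dict(camera_matrix=k['camera_matrix'],world_to_cam=np.linalg.inv(W@k['tool_from_camera']))
E
python3 - <<'E'
from h import *
s=robot.state(); print(s['time'],s['ee_pos'],s['tool_rot'],s['joints'])
import pickle
im=save('wrist','w0'); cal=wcal(s)
r=regions_of('wrist','bin_centre'); print([(d['conf'],d['point'],d['pixels'].sum()) for d in r])
g=find_in('wrist','bin_grip'); print(g)
m=r[0]['pixels'].astype(float)
M=pickle.load(open('M.pkl','rb'))
C={'wrist':cal,**{c:optics.calibration(c) for c in('scene','side')}}
ms={'wrist':m,**{c:M[c,'bin_centre'][0][0].astype(float) for c in('scene','side')}}
def go(cs):
    f=lambda v:-sum(iou(ms[c],sil(C[c],[place(P,v[0],v[1],0,v[2]*10) for P in parts('long')])) for c in cs)
    v0=np.array([.4617,-.2197,.04265])
    b=minimize(f,v0,method='Nelder-Mead',options=dict(initial_simplex=v0+np.vstack([np.zeros(3),np.eye(3)*.015]),xatol=1e-5,fatol=1e-5))
    print(cs,b.x*[1,1,10],-b.fun/len(cs)); return b.x*[1,1,10]
for cs in(['scene'],['side'],['wrist'],['scene','side','wrist']): v=go(cs)
def wire(im,cal,P):
    for p in P: cv2.polylines(im,[cv2.convexHull(np.round(proj(cal,p)).astype(np.int32))],1,(0,255,0),1)
v=go(['wrist'])
o=im.copy(); wire(o,cal,[place(P,v[0],v[1],0,v[2]) for P in parts('long')]); cv2.imwrite('pics/w0o.png',o[:,:,::-1])
E
```

```text
3.9 [ 0.43908775 -0.18614166  0.21093805] [5.41779223e-01 8.40520536e-01 4.66314036e-05 7.06551906e-04] [-5.48309750e-01 -8.73843502e-02  1.97428519e+00  6.20844508e-05
  1.25327686e+00 -9.74020138e-01]
[(0.75, [257.5, 324.5], np.int64(10272))]
[{'point': [256.0, 327.4], 'conf': 0.83}]
['scene'] [ 0.46262342 -0.22002049  0.42021859] 0.820115887079777
['side'] [ 0.46041089 -0.2166908   0.43326778] 0.9568527942116125
['wrist'] [ 0.46077435 -0.22099595  0.43902972] 0.8122511373655663
['scene', 'side', 'wrist'] [ 0.46124252 -0.22045086  0.43285517] 0.8525464943720507
['wrist'] [ 0.46077435 -0.22099595  0.43902972] 0.8122511373655663
```

View pics/w0o.png

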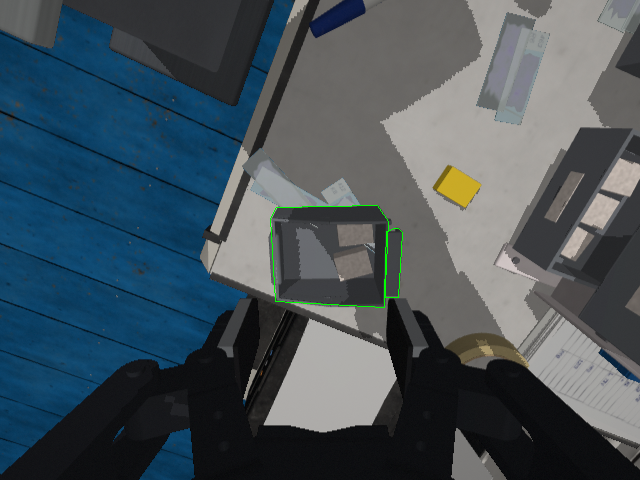

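The outline fit sits on the bin, with the bin centred at pixel (257,325). The grip wall is the left edge at about (255,275), and the packs lie in the back half. Next I descend on the grip.

Call:
send_rows(series="0.045 -0.008 -0.02 -0.03 0 0 0.009; 0.045 -0.016 -0.04 -0.06 0 0 0.009; 0.045 -0.0224 -0.055 -0.08 0 0 0.009; 0.045 -0.0224 -0.055 -0.1 0 0 0.009; 0.045 -0.0224 -0.055 -0.12 0 0 0.009; 0.045 -0.0224 -0.055 -0.14 0 0 0.009; 0.045 -0.0224 -0.055 -0.16 0 0 0.009; 0.045 -0.0224 -0.055 -0.18 0 0 0.009; 0.045 -0.0224 -0.055 -0.195 0 0 0.009; 0.045 -0.0224 -0.055 -0.195 0 0 0.009")

```text
time: 5.05
ee_pos: [0.4155, -0.2366, 0.0153]
tool_rot: [0.537, 0.844, 0.0, -0.002]
contact_force: [-0.5, -0.5, -0.2]
width: 0.527
grasp_force: 0.0
```

Call:
send_rows(series="0.0 0 0 0 0 0 0; 0.0 0 0 0 0 0 0; 0.0 0 0 0 0 0 0; 0.0 0 0 0 0 0 0; 0.0 0 0 0 0 0 0; 0.0 0 0 0 0 0 0; 0.0 0 0 0 0 0 0; 0.0 0 0 0 0 0 0; 0.0 0 0 0 0 0 0; 0.0 0 0 0 0 0 0", squeeze=60)

```text
time: 6.05
ee_pos: [0.4175, -0.2394, 0.018]
tool_rot: [0.537, 0.843, -0.0, 0.001]
contact_force: [-1.7, 2.4, 6.9]
width: 0.103
grasp_force: 59.7
```

Run:
```python
from h import *
import pickle
s=robot.state(); print({k:np.round(v,4) for k,v in s.items() if k!='effort'})
# refine rack: joint fit of twin/short with common yaw, per view
M=pickle.load(open('M.pkl','rb')); C={c:optics.calibration(c) for c in('scene','side')}
def f(v,cs,out=False):
    tot=0; res=[]
    yaw=v[2]*10; u=np.array([-np.sin(yaw),np.cos(yaw)])
    for t,kind,yy in(('twin_bin','long',v[3]),('short_bin','short',v[4])):
        c0=np.array(v[:2])+u*yy
        for c in cs:
            i=iou(M[c,t][0][0].astype(float),sil(C[c],[place(P,c0[0],c0[1],.1455,yaw,-.03*0+PT) for P in parts(kind)])); res.append(round(i,3)); tot-=i
    return (tot,res) if out else tot
for PT in(-.035,0,.035):
  for cs in(['scene'],['side'],['scene','side']):
    v0=np.array([.616,0,.0067,.13,-.117])
    f3=lambda w:f([w[0],0,w[1],w[2],w[3]],cs)
    w0=v0[[0,2,3,4]]
    r=minimize(f3,w0,method='Nelder-Mead',options=dict(initial_simplex=w0+np.vstack([np.zeros(4),np.eye(4)*.01]),xatol=1e-5,fatol=1e-5,maxiter=600))
    w=r.x; print(PT,cs,(w*[1,10,1,1]).round(4),f([w[0],0,w[1],w[2],w[3]],cs,True))
```

```text
{'time': np.float64(6.05), 'joints': array([-6.6670e-01,  2.1870e-01,  2.0766e+00,  1.0000e-04,  8.4430e-01,
       -1.1031e+00]), 'qd': array([ 0.0003, -0.0007,  0.0036, -0.0024, -0.0016, -0.0007]), 'ee_pos': array([ 0.4175, -0.2394,  0.018 ]), 'tool_rot': array([ 5.373e-01,  8.434e-01, -1.000e-04,  1.000e-03]), 'contact_force': array([-1.7395,  2.3707,  6.939 ]), 'moment': array([0.2324, 0.2647, 0.0909]), 'grasp_force': np.float64(59.7103), 'width': np.float64(0.1028)}
-0.035 ['scene'] [ 0.6186  0.0711  0.1335 -0.1152] (np.float64(-1.855983390355573), [np.float64(0.944), np.float64(0.912)])
-0.035 ['side'] [ 0.6168  0.0673  0.1293 -0.1186] (np.float64(-1.8072032350333758), [np.float64(0.93), np.float64(0.877)])
-0.035 ['scene', 'side'] [ 0.6172  0.063   0.1329 -0.1178] (np.float64(-3.648285744956732), [np.float64(0.943), np.float64(0.921), np.float64(0.907), np.float64(0.877)])
0 ['scene'] [ 0.618   0.0728  0.1336 -0.1151] (np.float64(-1.866371659215475), [np.float64(0.95), np.float64(0.917)])
0 ['side'] [ 0.6158  0.0664  0.1299 -0.1181] (np.float64(-1.794958324583941), [np.float64(0.92), np.float64(0.874)])
0 ['scene', 'side'] [ 0.6162  0.0658  0.1328 -0.1174] (np.float64(-3.6479415992103226), [np.float64(0.946), np.float64(0.916), np.float64(0.911), np.float64(0.875)])
0.035 ['scene'] [ 0.6175  0.0743  0.1334 -0.1149] (np.float64(-1.8745737680334202), [np.float64(0.954), np.float64(0.921)])
0.035 ['side'] [ 0.6152  0.0614  0.1314 -0.1184] (np.float64(-1.7796946790187347), [np.float64(0.906), np.float64(0.873)])
0.035 ['scene', 'side'] [ 0.6159  0.066   0.1332 -0.1172] (np.float64(-3.6423284698348866), [np.float64(0.949), np.float64(0.907), np.float64(0.915), np.float64(0.87)])
```

Call:
send_rows(series="0.0 0 0 0.015 0 0 0; 0.0 0 0 0.035 0 0 0; 0.0 0 0 0.06 0 0 0; 0.0 0 0.01 0.085 0 0 -0.03; 0.0 0.005 0.025 0.11 0 0 -0.07; 0.0 0.01 0.045 0.135 0 0 -0.11; 0.0 0.015 0.07 0.155 0 0 -0.15; 0.0 0.02 0.095 0.165 0 0 -0.19; 0.0 0.025 0.12 0.165 0 0 -0.23; 0.0 0.03 0.145 0.165 0 0 -0.27")

```text
time: 7.05
ee_pos: [0.4462, -0.0927, 0.1815]
tool_rot: [0.647, 0.763, 0.0, 0.0]
contact_force: [0.7, -0.0, -3.5]
width: 0.104
grasp_force: 58.9
```

Call:
send_rows(series="0.0 0 0.02 0 0 0 -0.02; 0.0 0.005 0.04 0 0 0 -0.04; 0.0 0.01 0.06 0 0 0 -0.06; 0.0 0.02 0.08 0 0 0 -0.08; 0.0 0.03 0.096 0 0 0 -0.097; 0.0 0.042 0.096 0 0 0 -0.097; 0.0 0.054 0.096 0 0 0 -0.097; 0.0 0.064 0.096 0 0 0 -0.097; 0.0 0.069 0.096 0 0 0 -0.097; 0.0 0.069 0.096 0 0 0 -0.097")

```text
time: 8.05
ee_pos: [0.5162, 0.0015, 0.1813]
tool_rot: [0.683, 0.731, -0.0, -0.0]
contact_force: [0.4, -0.8, -2.9]
width: 0.104
grasp_force: 58.9
```

Run:
```python
from h import *
s=robot.state(); print({k:np.round(v,4) for k,v in s.items() if k not in('effort','qd')})
w=save('wrist','w1'); a=save('side','d1'); b=save('scene','s1')
# predicted: held bin (cyan) and hanging bins (green) outlines
def outl(im,cal,P,col):
    for p in P: cv2.polylines(im,[cv2.convexHull(np.round(proj(cal,p)).astype(np.int32))],1,col,1)
rm=R.from_quat(s['tool_rot']).as_matrix(); ty=rm[:,1]; yaw=np.arctan2(ty[1],ty[0]); print('yaw',yaw)
c=s['ee_pos'][:2]+.049*ty[:2]; z=s['ee_pos'][2]-.018
y0=.0665;u=np.array([-np.sin(y0),np.cos(y0)])
for im,cal in((w,wcal(s)),(a,optics.calibration('side')),(b,optics.calibration('scene'))):
    outl(im,cal,[place(P,*c,z,yaw) for P in parts('long')],(0,255,255))
    for k,q in(('long',.1328),('short',-.1174)):
        d=np.array([.6164,0])+u*q; outl(im,cal,[place(P,*d,.1455,y0) for P in parts(k)],(0,255,0))
    # panel top line z=.249 and rail edge line
    f=np.array([np.cos(y0),np.sin(y0)])
    for off,zz,col in((.054,.2,(255,0,0)),(.0615,.247,(255,255,0))):
        L=np.array([[*(np.array([.6164,0])+f*off+u*q),zz] for q in(-.187,.187)]); p=np.round(proj(cal,L)).astype(int)
        cv2.line(im,tuple(map(int,p[0])),tuple(map(int,p[1])),col,1)
W=cv2.resize(w,(400,300)); 
A=cv2.resize(a[130:330,250:520],(400,296)); B=cv2.resize(b[90:315,200:500],(400,300))
cv2.imwrite('pics/c1.png',cv2.resize(w,(800,600))[:,:,::-1])
cv2.imwrite('pics/c2.png',np.hstack([A[:296],B[:296]])[:,:,::-1])
```

```text
{'time': np.float64(8.05), 'joints': array([-1.331e-01,  3.480e-02,  1.914e+00, -1.000e-04,  1.193e+00,
       -2.011e-01]), 'ee_pos': array([0.5162, 0.0015, 0.1813]), 'tool_rot': array([ 6.826e-01,  7.308e-01, -1.000e-04, -0.000e+00]), 'contact_force': array([ 0.3965, -0.7815, -2.9433]), 'moment': array([0.0116, 0.1571, 0.0373]), 'grasp_force': np.float64(58.8546), 'width': np.float64(0.1038)}
yaw 0.06807875672896721
```

View pics/c1.png

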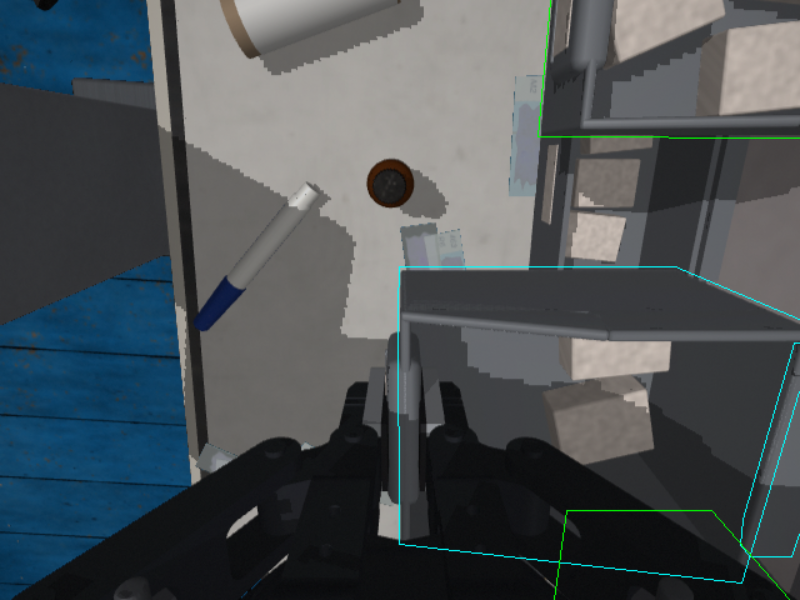

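View pics/c2.png

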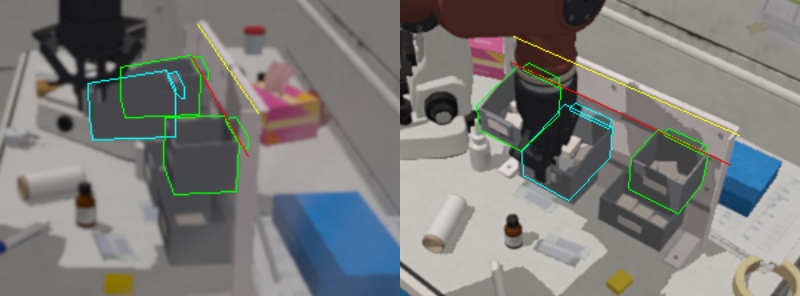

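Both overlays agree with the picture. The held bin (cyan, wrist view about (400–800, 265–580)) is level, and the twin's edge at row 137 matches the fit. The bin is about 44 mm clear of both neighbours, so I advance to 10 mm short of the panel.

Call:
send_rows(series="0.0 0.006 0.0004 -0.002 0 0 0; 0.0 0.012 0.0008 -0.002 0 0 0; 0.0 0.018 0.0012 -0.002 0 0 0; 0.0 0.024 0.0016 -0.002 0 0 0; 0.0 0.03 0.002 -0.002 0 0 0; 0.0 0.034 0.0023 -0.002 0 0 0; 0.0 0.038 0.0025 -0.002 0 0 0; 0.0 0.041 0.0027 -0.002 0 0 0; 0.0 0.041 0.0027 -0.002 0 0 0; 0.0 0.041 0.0027 -0.002 0 0 0")

```text
time: 9.2
ee_pos: [0.5564, 0.0049, 0.1792]
tool_rot: [0.682, 0.731, -0.0, -0.0]
contact_force: [-0.5, -0.6, -3.4]
width: 0.105
grasp_force: 58.9
```

```bash
cat > st.py <<'E'
from h import *
s=robot.state(); q=R.from_quat(s['tool_rot']).as_matrix()[:,1]; yaw=np.arctan2(q[1],q[0])
c=s['ee_pos'][:2]+.049*q[:2]; y0=.0665
f=np.array([np.cos(y0),np.sin(y0)]);u=np.array([-f[1],f[0]]); F=s['contact_force'];
d=c-[.6164,0]
print('t',round(s['time'],2),'tcp',s['ee_pos'].round(4),'yaw',yaw.round(4),'pitch',round(float(q[2]),4),'| f',(d@f*1e3).round(2),'along',(d@u*1e3).round(2),'| F f',(F[:2]@f).round(1),'u',(F[:2]@u).round(1),'z',F[2].round(1),'M',s['moment'].round(2),'w',s['width'].round(3))
E
python3 st.py
```

```text
Traceback (most recent call last):
  File "st.py", line 6, in <module>
    print('t',round(s['time'],2),'tcp',s['ee_pos'].round(4),'yaw',yaw.round(4),'pitch',round(float(q[2]),4),'| f',(d@f*1e3).round(2),'along',(d@u*1e3).round(2),'| F f',(F[:2]@f).round(1),'u',(F[:2]@u).round(1),'z',F[2].round(1),'M',s['moment'].round(2),'w',s['width'].round(3))
                                                                                                                                                                                                                                                                 ^^^^^^^^^^^^^^^^
AttributeError: 'float' object has no attribute 'round'
```

Call:
send_rows(series="0.0 0.001 0.0001 0 0 0 0; 0.0 0.002 0.0001 0 0 0 0; 0.0 0.003 0.0002 0 0 0 0; 0.0 0.004 0.0003 0 0 0 0; 0.0 0.005 0.0003 0 0 0 0; 0.0 0.005 0.0003 0 0 0 0; 0.0 0.005 0.0003 0 0 0 0; 0.0 0.005 0.0003 0 0 0 0; 0.0 0.005 0.0003 0 0 0 0; 0.0 0.005 0.0003 0 0 0 0")

```text
time: 10.2
ee_pos: [0.5615, 0.0052, 0.1793]
tool_rot: [0.682, 0.731, -0.0, 0.0]
contact_force: [0.4, -0.7, -4.4]
width: 0.104
grasp_force: 58.8
```

```bash
sed -i "s/s\['width'\].round(3)/round(s['width'],3)/" st.py; python3 st.py
```

```text
t 10.2 tcp [0.5615 0.0052 0.1793] yaw 0.069 pitch -0.0 | f -5.43 along 8.96 | F f 0.4 u -0.7 z -4.4 M [ 0.02  0.18 -0.04] w 0.104
```

Call:
send_rows(series="0.0 0.001 0.0001 0 0 0 0; 0.0 0.002 0.0001 0 0 0 0; 0.0 0.003 0.0002 0 0 0 0; 0.0 0.004 0.0003 0 0 0 0; 0.0 0.004 0.0003 0 0 0 0; 0.0 0.004 0.0003 0 0 0 0; 0.0 0.004 0.0003 0 0 0 0; 0.0 0.004 0.0003 0 0 0 0; 0.0 0.004 0.0003 0 0 0 0; 0.0 0.004 0.0003 0 0 0 0")

```text
time: 11.2
ee_pos: [0.5655, 0.0055, 0.1793]
tool_rot: [0.682, 0.731, 0.0, 0.0]
contact_force: [-0.1, 0.1, -3.0]
width: 0.102
grasp_force: 58.8
```

```bash
python3 st.py
```

```text
t 11.2 tcp [0.5655 0.0055 0.1793] yaw 0.069 pitch 0.0 | f -1.39 along 9.01 | F f -0.1 u 0.1 z -3.0 M [0.02 0.17 0.01] w 0.102
```

Call:
send_rows(series="0.0 0.001 0.0001 0 0 0 0; 0.0 0.002 0.0001 0 0 0 0; 0.0 0.003 0.0002 0 0 0 0; 0.0 0.003 0.0002 0 0 0 0; 0.0 0.003 0.0002 0 0 0 0; 0.0 0.003 0.0002 0 0 0 0; 0.0 0.003 0.0002 0 0 0 0; 0.0 0.003 0.0002 0 0 0 0; 0.0 0.003 0.0002 0 0 0 0; 0.0 0.003 0.0002 0 0 0 0")

```text
time: 12.2
ee_pos: [0.5683, 0.0057, 0.1792]
tool_rot: [0.682, 0.731, -0.0, -0.0]
contact_force: [-1.6, 0.4, -3.1]
width: 0.103
grasp_force: 58.9
```

```bash
python3 st.py
```

```text
t 12.2 tcp [0.5683 0.0057 0.1792] yaw 0.069 pitch -0.0006 | f 1.39 along 9.03 | F f -1.6 u 0.5 z -3.1 M [-0.04  0.37  0.01] w 0.103
```

Call:
send_rows(series="0.0 0.0005 0 0 0 0 0; 0.0 0.001 0.0001 0 0 0 0; 0.0 0.0015 0.0001 0 0 0 0; 0.0 0.002 0.0001 0 0 0 0; 0.0 0.002 0.0001 0 0 0 0; 0.0 0.002 0.0001 0 0 0 0; 0.0 0.002 0.0001 0 0 0 0; 0.0 0.002 0.0001 0 0 0 0; 0.0 0.002 0.0001 0 0 0 0; 0.0 0.002 0.0001 0 0 0 0")

```text
time: 13.2
ee_pos: [0.5683, 0.0059, 0.1789]
tool_rot: [0.682, 0.731, -0.002, -0.002]
contact_force: [-8.2, 0.7, 0.1]
width: 0.107
grasp_force: 59.5
```

```bash
python3 st.py
```

```text
t 13.2 tcp [0.5683 0.0059 0.1789] yaw 0.069 pitch -0.0054 | f 1.44 along 9.15 | F f -8.2 u 1.3 z 0.1 M [-0.03  0.98 -0.09] w 0.107
```

Call:
send_rows(series="0.0 -0.001 -0.0001 0 0 0 0; 0.0 -0.001 -0.0001 -0.001 0 0 0; 0.0 -0.001 -0.0001 -0.002 0 0 0; 0.0 -0.001 -0.0001 -0.003 0 0 0; 0.0 -0.001 -0.0001 -0.004 0 0 0; 0.0 -0.001 -0.0001 -0.005 0 0 0; 0.0 -0.001 -0.0001 -0.006 0 0 0; 0.0 -0.001 -0.0001 -0.007 0 0 0; 0.0 -0.001 -0.0001 -0.008 0 0 0; 0.0 -0.001 -0.0001 -0.009 0 0 0")

```text
time: 14.2
ee_pos: [0.5684, 0.0055, 0.1709]
tool_rot: [0.682, 0.731, -0.001, -0.001]
contact_force: [-7.3, -0.5, 2.7]
width: 0.107
grasp_force: 59.7
```

```bash
python3 st.py
```

```text
t 14.2 tcp [0.5684 0.0055 0.1709] yaw 0.069 pitch -0.0029 | f 1.48 along 8.77 | F f -7.3 u -0.1 z 2.7 M [-0.14  0.91 -0.05] w 0.107
```

Call:
send_rows(series="0.0 0 0 -0.0005 0 0 0; 0.0 0 0 -0.001 0 0 0; 0.0 0 0 -0.0015 0 0 0; 0.0 0 0 -0.002 0 0 0; 0.0 0 0 -0.0025 0 0 0; 0.0 0 0 -0.0025 0 0 0; 0.0 0 0 -0.0025 0 0 0; 0.0 0 0 -0.0025 0 0 0; 0.0 0 0 -0.0025 0 0 0; 0.0 0 0 -0.0025 0 0 0")

```text
time: 15.2
ee_pos: [0.5684, 0.0055, 0.1683]
tool_rot: [0.682, 0.731, -0.001, -0.001]
contact_force: [-7.0, -0.1, 1.7]
width: 0.106
grasp_force: 59.6
```

```bash
python3 st.py
```

```text
t 15.2 tcp [0.5684 0.0055 0.1683] yaw 0.069 pitch -0.0028 | f 1.48 along 8.76 | F f -7.0 u 0.4 z 1.7 M [-0.13  0.92 -0.04] w 0.106
```

Call:
send_rows(series="0.0 -0.001 0 -0.0005 0 0 0; 0.0 -0.001 0 -0.001 0 0 0; 0.0 -0.001 0 -0.0015 0 0 0; 0.0 -0.001 0 -0.002 0 0 0; 0.0 -0.001 0 -0.0025 0 0 0; 0.0 -0.001 0 -0.003 0 0 0; 0.0 -0.001 0 -0.0035 0 0 0; 0.0 -0.001 0 -0.004 0 0 0; 0.0 -0.001 0 -0.0045 0 0 0; 0.0 -0.001 0 -0.005 0 0 0")

```text
time: 16.2
ee_pos: [0.5684, 0.0057, 0.1627]
tool_rot: [0.682, 0.731, -0.0, -0.0]
contact_force: [-5.5, -0.7, -0.3]
width: 0.104
grasp_force: 59.5
```

```bash
python3 st.py
```

```text
t 16.2 tcp [0.5684 0.0057 0.1627] yaw 0.069 pitch -0.0004 | f 1.5 along 9.01 | F f -5.6 u -0.4 z -0.3 M [-0.07  0.66 -0.1 ] w 0.104
```

Call:
send_rows(series="0.0 -0.001 0 -0.0005 0 0 0; 0.0 -0.001 0 -0.001 0 0 0; 0.0 -0.001 0 -0.0015 0 0 0; 0.0 -0.001 0 -0.002 0 0 0; 0.0 -0.001 0 -0.0025 0 0 0; 0.0 -0.001 0 -0.0025 0 0 0; 0.0 -0.001 0 -0.0025 0 0 0; 0.0 -0.001 0 -0.0025 0 0 0; 0.0 -0.001 0 -0.0025 0 0 0; 0.0 -0.001 0 -0.0025 0 0 0")

```text
time: 17.2
ee_pos: [0.5683, 0.0057, 0.1612]
tool_rot: [0.682, 0.731, 0.001, 0.001]
contact_force: [-3.1, 0.4, 5.6]
width: 0.107
grasp_force: 60.2
```

```bash
python3 st.py
```

```text
t 17.2 tcp [0.5683 0.0057 0.1612] yaw 0.069 pitch 0.0019 | f 1.36 along 9.04 | F f -3.0 u 0.6 z 5.6 M [0.13 0.05 0.  ] w 0.107
```

The lip is home: the descent stopped at TCP z 0.1612 with the plate bearing on the rail, and clearance to each neighbour is about 44 mm. I ease the pressure and slide towards the twin.

Call:
send_rows(series="0.0 -0.0012 0 0.0006 0 0 0; 0.0 -0.0015 0.004 0.0006 0 0 0; 0.0 -0.0018 0.0085 0.0006 0 0 0; 0.0 -0.0021 0.013 0.0006 0 0 0; 0.0 -0.0024 0.018 0.0006 0 0 0; 0.0 -0.0027 0.023 0.0006 0 0 0; 0.0 -0.003 0.028 0.0006 0 0 0; 0.0 -0.0034 0.032 0.0006 0 0 0; 0.0 -0.0036 0.035 0.0006 0 0 0; 0.0 -0.0036 0.035 0.0006 0 0 0")

```text
time: 18.2
ee_pos: [0.5643, 0.0412, 0.1611]
tool_rot: [0.682, 0.731, 0.0, 0.0]
contact_force: [2.7, -2.9, 2.9]
width: 0.107
grasp_force: 60.0
```

```bash
python3 st.py
python3 - <<'E'
from h import *
s=robot.state(); w=save('wrist','w2'); cal=wcal(s); import pickle; pickle.dump((s,cal),open('w2.pkl','wb'))
cv2.imwrite('pics/c3.png',cv2.resize(w[60:460,240:640],(600,600),interpolation=cv2.INTER_CUBIC)[:,:,::-1])
E
```

```text
t 18.2 tcp [0.5643 0.0412 0.1611] yaw 0.0696 pitch 0.0009 | f -0.29 along 44.71 | F f 2.5 u -3.1 z 2.9 M [-0.54 -0.72 -0.34] w 0.107
```

View pics/c3.png

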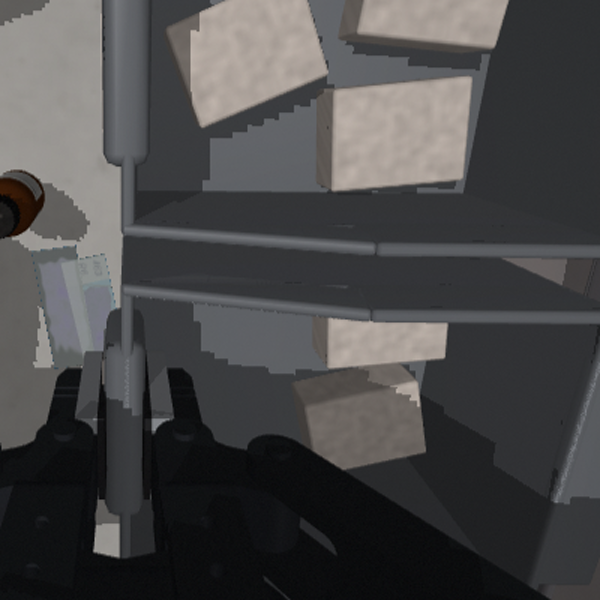

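Run:
```python
from h import *
import pickle
s,cal=pickle.load(open('w2.pkl','rb')); g=cv2.imread('pics/w2.png')
T=cal['world_to_cam'];Rm=T[:3,:3];o=-Rm.T@T[:3,3]
y0=.0665;f=np.array([np.cos(y0),np.sin(y0)]);u=np.array([-f[1],f[0]])
def hit(c,r,z):
    d=Rm.T@np.linalg.solve(cal['camera_matrix'],[c,r,1]);p=o+d*(z-o[2])/d[2];q=p[:2]-[.6164,0];return np.round([q@f*1e3,q@u*1e3],1)
for n,c,ra,rb,z in(('front',130,236,284,.19),('break',372,257,306,.204),('back',560,257,310,.204)):
    print(n,'twin',hit(240+c/1.5,60+ra/1.5,z),'ours',hit(240+c/1.5,60+rb/1.5,z))
```

```text
front twin [-47.5  94.6] ours [-47.5  83.7]
break twin [-1.7 94.2] ours [-0.2 84.2]
back twin [34.1 94.3] ours [36.8 83.5]
```

The crop shows the two bins parallel, our top rim at row ~290 and the twin's at ~235, which measures as a gap of about 10.5 mm. Both packs are in the bin. I move 8 mm closer and re-centre the lip in the gap.

Call:
send_rows(series="0.0 0.0008 0 0 0 0 0; 0.0 0.0008 0.001 0 0 0 0; 0.0 0.0007 0.002 0 0 0 0; 0.0 0.0006 0.003 0 0 0 0; 0.0 0.0005 0.004 0 0 0 0; 0.0 0.0005 0.005 0 0 0 0; 0.0 0.0004 0.006 0 0 0 0; 0.0 0.0003 0.007 0 0 0 0; 0.0 0.0003 0.008 0 0 0 0; 0.0 0.0003 0.008 0 0 0 0")

```text
time: 19.25
ee_pos: [0.5643, 0.0489, 0.161]
tool_rot: [0.682, 0.731, 0.0, 0.0]
contact_force: [0.3, -4.0, 4.1]
width: 0.104
grasp_force: 60.4
```

```bash
python3 st.py
```

```text
t 19.25 tcp [0.5643 0.0489 0.161 ] yaw 0.0692 pitch 0.0003 | f 0.31 along 52.37 | F f -0.0 u -4.0 z 4.1 M [-0.66 -0.69 -0.46] w 0.104
```

Call:
send_rows(series="0.0 0 0 0.0005 0 0 0; 0.0 0 0.0003 0.0005 0 0 0; 0.0 0 0.0006 0.0005 0 0 0; 0.0 0 0.0009 0.0005 0 0 0; 0.0 0 0.0012 0.0005 0 0 0; 0.0 -0.0001 0.0015 0.0005 0 0 0; 0.0 -0.0001 0.0018 0.0005 0 0 0; 0.0 -0.0001 0.002 0.0005 0 0 0; 0.0 -0.0001 0.002 0.0005 0 0 0; 0.0 -0.0001 0.002 0.0005 0 0 0")

```text
time: 20.25
ee_pos: [0.564, 0.0507, 0.1613]
tool_rot: [0.682, 0.731, -0.0, -0.0]
contact_force: [0.6, -4.2, 2.2]
width: 0.107
grasp_force: 60.1
```

```bash
python3 st.py
python3 - <<'E'
from h import *
import pickle
s=robot.state(); w=save('wrist','w3'); pickle.dump((s,wcal(s)),open('w3.pkl','wb'))
cv2.imwrite('pics/c4.png',cv2.resize(w[160:310,290:490],(800,600),interpolation=cv2.INTER_CUBIC)[:,:,::-1])
E
```

```text
t 20.25 tcp [0.564  0.0507 0.1613] yaw 0.069 pitch -0.0004 | f 0.06 along 54.2 | F f 0.3 u -4.2 z 2.2 M [-0.58 -0.49 -0.42] w 0.107
```

View pics/c4.png

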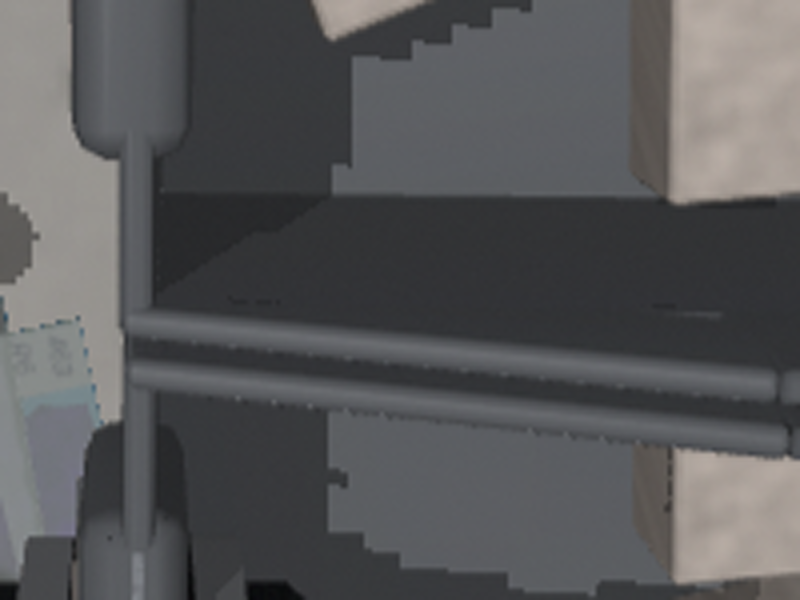

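The crop shows a thin, even dark strip between the rims at rows 338–360 (column 150), which is a gap of about 2 mm. I close it gently.

Call:
send_rows(series="0.0 0.0002 0.0003 0.0002 0 0 0; 0.0 0.0002 0.0006 0.0002 0 0 0; 0.0 0.0002 0.0009 0.0002 0 0 0; 0.0 0.0002 0.0012 0.0002 0 0 0; 0.0 0.0002 0.0015 0.0002 0 0 0; 0.0 0.0002 0.0018 0.0002 0 0 0; 0.0 0.0002 0.0018 0.0002 0 0 0; 0.0 0.0002 0.0018 0.0002 0 0 0; 0.0 0.0002 0.0018 0.0002 0 0 0; 0.0 0.0002 0.0018 0.0002 0 0 0")

```text
time: 21.3
ee_pos: [0.564, 0.0513, 0.1615]
tool_rot: [0.682, 0.731, -0.001, 0.0]
contact_force: [-0.0, -7.0, 2.6]
width: 0.106
grasp_force: 60.0
```

```bash
python3 st.py
```

```text
t 21.3 tcp [0.564  0.0513 0.1615] yaw 0.0695 pitch -0.0011 | f 0.14 along 54.82 | F f -0.5 u -7.0 z 2.6 M [-1.11 -0.26 -0.29] w 0.106
```

Run:
```python
from h import *
w=save('wrist','w4')
cv2.imwrite('pics/c5.png',cv2.resize(w[160:310,290:490],(800,600),interpolation=cv2.INTER_CUBIC)[:,:,::-1])
```

```text
(no output)
```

View pics/c5.png

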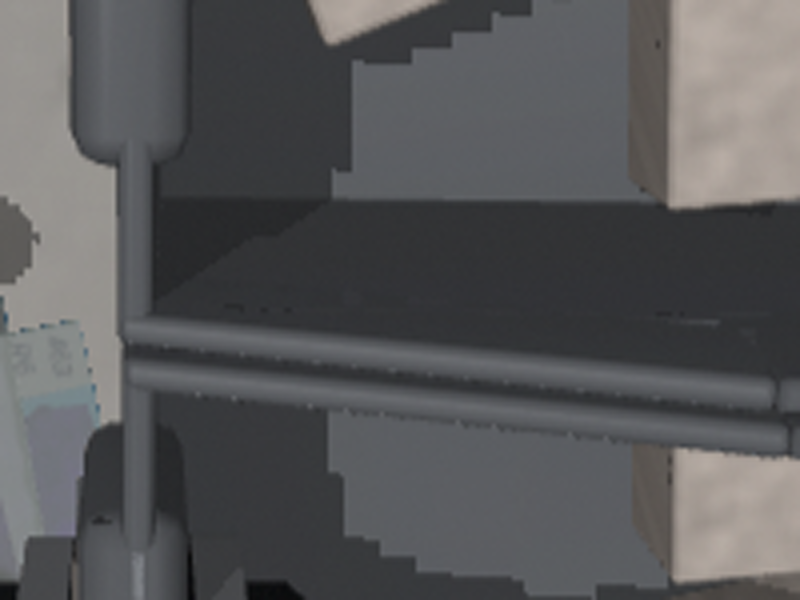

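Call:
send_rows(series="0.0 0 0 0.0004 0 0 0; 0.0 0 0.0002 0.0004 0 0 0; 0.0 0 0.0004 0.0004 0 0 0; 0.0 0 0.0006 0.0004 0 0 0; 0.0 0 0.0008 0.0004 0 0 0; 0.0 0 0.0008 0.0004 0 0 0; 0.0 0 0.0008 0.0004 0 0 0; 0.0 0 0.0008 0.0004 0 0 0; 0.0 0 0.0008 0.0004 0 0 0; 0.0 0 0.0008 0.0004 0 0 0")

```text
time: 22.35
ee_pos: [0.564, 0.0513, 0.1615]
tool_rot: [0.682, 0.731, -0.002, 0.001]
contact_force: [0.5, -9.6, 1.3]
width: 0.104
grasp_force: 59.7
```

```bash
python3 st.py
```

```text
t 22.35 tcp [0.564  0.0513 0.1615] yaw 0.0694 pitch -0.0014 | f 0.1 along 54.81 | F f -0.1 u -9.6 z 1.3 M [-1.28 -0.36 -0.31] w 0.104
```

The bin no longer moves while the side force rises, so it is resting against the twin. I relax the side load and then let go.

Call:
send_rows(series="0.0 0 -0.001 0 0 0 0; 0.0 0 -0.002 0 0 0 0; 0.0 0 -0.0025 0 0 0 0; 0.0 0 -0.0025 0 0 0 0; 0.0 0 -0.0025 0 0 0 0; 0.0 0 -0.0025 0 0 0 0; 0.0 0 -0.0025 0 0 0 0; 0.0 0 -0.0025 0 0 0 0; 0.0 0 -0.0025 0 0 0 0; 0.0 0 -0.0025 0 0 0 0", squeeze=20)

```text
time: 23.35
ee_pos: [0.5639, 0.051, 0.1618]
tool_rot: [0.682, 0.731, -0.0, -0.0]
contact_force: [-0.7, -1.4, 0.7]
width: 0.102
grasp_force: 59.5
```

```bash
python3 st.py
```

```text
t 23.35 tcp [0.5639 0.051  0.1618] yaw 0.0692 pitch -0.0009 | f 0.04 along 54.55 | F f -0.8 u -1.3 z 0.7 M [-0.12 -0.15 -0.15] w 0.102
```

Side load is nearly gone and the bin stayed put. Opening slowly.

Call:
send_rows(series="0.012 0 0 0 0 0 0; 0.016 0 0 0 0 0 0; 0.02 0 0 0 0 0 0; 0.025 0 0 0 0 0 0; 0.03 0 0 0 0 0 0; 0.035 0 0 0 0 0 0; 0.04 0 0 0 0 0 0; 0.045 0 0 0 0 0 0; 0.045 0 0 0 0 0 0; 0.045 0 0 0 0 0 0")

```text
time: 24.35
ee_pos: [0.5643, 0.0508, 0.162]
tool_rot: [0.682, 0.731, 0.0, 0.0]
contact_force: [-0.3, 0.1, -1.1]
width: 0.53
grasp_force: 0.0
```

```bash
python3 st.py
```

```text
t 24.35 tcp [0.5643 0.0508 0.162 ] yaw 0.069 pitch 0.0 | f 0.42 along 54.28 | F f -0.3 u 0.2 z -1.1 M [ 0.    0.02 -0.03] w 0.53
```

Free. I rise straight up, then draw back a little for the check picture.

Call:
send_rows(series="0.045 0 0 0.005 0 0 0; 0.045 0 0 0.015 0 0 0; 0.045 0 0 0.03 0 0 0; 0.045 0 0 0.05 0 0 0; 0.045 0 0 0.075 0 0 0; 0.045 0 0 0.1 0 0 0; 0.045 -0.015 0 0.12 0 0 0; 0.045 -0.035 0 0.12 0 0 0; 0.045 -0.055 0 0.12 0 0 0; 0.045 -0.055 0 0.12 0 0 0")

```text
time: 25.35
ee_pos: [0.5082, 0.0509, 0.284]
tool_rot: [0.682, 0.731, 0.001, 0.001]
contact_force: [0.3, -0.2, -0.4]
width: 0.528
grasp_force: 0.0
```

```bash
python3 st.py
python3 - <<'E'
from h import *
w=save('wrist','w5'); d=save('side','d5')
cv2.imwrite('pics/c6.png',np.hstack([cv2.resize(w[120:420,330:640],(400,388)),cv2.resize(d[130:330,250:456],(400,388))])[:,:,::-1])
E
```

```text
t 25.35 tcp [0.5082 0.0509 0.284 ] yaw 0.0692 pitch 0.0019 | f -55.55 along 58.15 | F f 0.3 u -0.2 z -0.4 M [ 0.02 -0.06 -0.  ] w 0.528
```

View pics/c6.png

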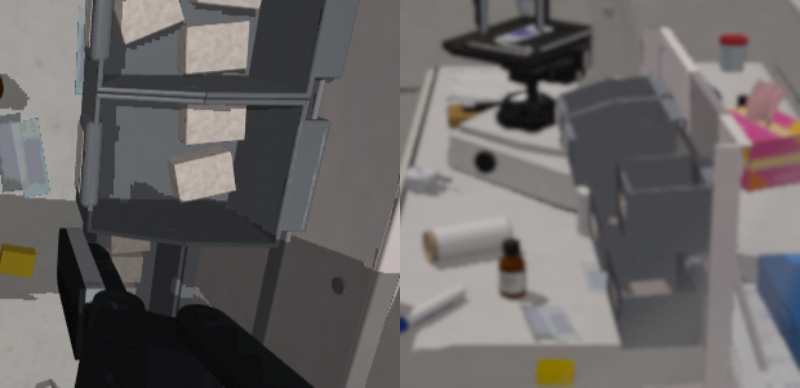

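Run:
```python
from h import *
w=cv2.imread('pics/w5.png'); g=cv2.cvtColor(w,cv2.COLOR_BGR2GRAY)
cv2.imwrite('pics/c7.png',cv2.resize(w[170:220,395:470],(800,533),interpolation=cv2.INTER_NEAREST))
cal=wcal(); T=cal['world_to_cam'];Rm=T[:3,:3];o=-Rm.T@T[:3,3]
y0=.0665;f=np.array([np.cos(y0),np.sin(y0)]);u=np.array([-f[1],f[0]])
def al(c,r,z):
    d=Rm.T@np.linalg.solve(cal['camera_matrix'],[c,r,1]);p=o+d*(z-o[2])/d[2];return (p[:2]-[.6164,0])@u*1e3
for c,z in((425,.188),(445,.192),(520,.2),(540,.2)): print(c,[(r,int(g[r,c]),round(al(c,r,z),1)) for r in range(184,204)])
```

```text
425 [(184, 55, np.float64(98.2)), (185, 55, np.float64(97.5)), (186, 55, np.float64(96.9)), (187, 53, np.float64(96.2)), (188, 91, np.float64(95.6)), (189, 126, np.float64(94.9)), (190, 111, np.float64(94.2)), (191, 88, np.float64(93.6)), (192, 52, np.float64(92.9)), (193, 88, np.float64(92.3)), (194, 125, np.float64(91.6)), (195, 111, np.float64(90.9)), (196, 88, np.float64(90.3)), (197, 62, np.float64(89.6)), (198, 61, np.float64(88.9)), (199, 63, np.float64(88.2)), (200, 62, np.float64(87.6)), (201, 62, np.float64(86.9)), (202, 96, np.float64(86.2)), (203, 102, np.float64(85.6))]
445 [(184, 55, np.float64(98.9)), (185, 55, np.float64(98.2)), (186, 55, np.float64(97.6)), (187, 54, np.float64(96.9)), (188, 56, np.float64(96.3)), (189, 89, np.float64(95.6)), (190, 124, np.float64(95.0)), (191, 112, np.float64(94.3)), (192, 88, np.float64(93.7)), (193, 57, np.float64(93.0)), (194, 83, np.float64(92.4)), (195, 120, np.float64(91.7)), (196, 112, np.float64(91.1)), (197, 91, np.float64(90.4)), (198, 68, np.float64(89.7)), (199, 62, np.float64(89.1)), (200, 62, np.float64(88.4)), (201, 62
[... 553 characters left out ...]
0, 88, np.float64(90.2)), (201, 90, np.float64(89.5)), (202, 107, np.float64(88.9)), (203, 108, np.float64(88.2))]
540 [(184, 54, np.float64(100.3)), (185, 55, np.float64(99.6)), (186, 54, np.float64(99.0)), (187, 54, np.float64(98.4)), (188, 55, np.float64(97.8)), (189, 53, np.float64(97.1)), (190, 54, np.float64(96.5)), (191, 61, np.float64(95.9)), (192, 87, np.float64(95.2)), (193, 98, np.float64(94.6)), (194, 99, np.float64(94.0)), (195, 90, np.float64(93.4)), (196, 63, np.float64(92.7)), (197, 84, np.float64(92.1)), (198, 97, np.float64(91.4)), (199, 98, np.float64(90.8)), (200, 92, np.float64(90.2)), (201, 57, np.float64(89.5)), (202, 38, np.float64(88.9)), (203, 35, np.float64(88.2))]
```

View pics/c7.png

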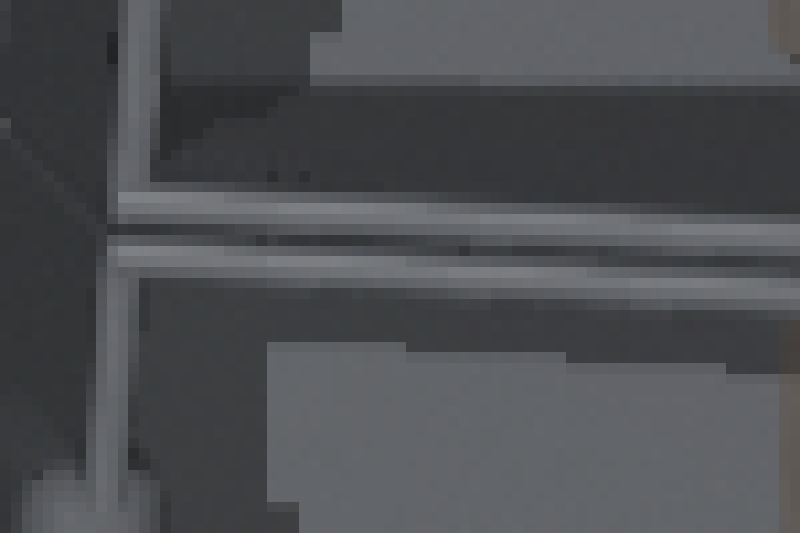

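The last crop shows the two rims as parallel lines 5 px apart (rows 189 and 194), about 3.3 mm, which is one 3 mm wall plus roughly 0.3 mm. The bin is snug, and both its packs are inside. Handing in.

```bash
python3 -c "
from station import job; print(job.finish_job())"
```

```text
the job is handed in; nothing more can be done
None
```

The loose bin hangs fully home on the top rail, about 0.3 mm from its long twin, let go with both packs inside; the job is handed in, but no verdict was returned.

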